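# Fit a new brake pad into its calliper bracket

### The arm

A 6-joint arm with a two-finger parallel gripper is mounted at the origin on a cart in front of the work surface, level with it; the furniture and walls round the work are solid. World frame = base frame: x ahead of the robot, y to its left, z up, the work surface at z = 0. Lengths are in m, angles in rad, forces in N, time in s.
With the tool pointing down it reaches from about 0.375 to 0.975 m from the base axis. Payload 3.8 kg.
Tool frame: the origin (TCP) lies at the very end of the fingers, on their centre line; the grasp point (between the pads) lies 19 mm behind it; z points along the fingers, x is the direction in which the jaws open and shut, and the axes are right-handed (so a half turn about z gives the same grasp; the last joint's range is limited). The gripper opens to 88 mm and grips with 3 to 60 N. Pads are 18 mm wide; open, the fingers measure 123 mm over their backs; the gripper's body (75 mm by 187 mm) begins 45 mm behind the grasp point.
Start: joints at [1.151, 0.264, 1.604, -0, 1.274, -0.037], TCP at [0.252, 0.626, 0.239] pointing down, gripper open.
Joint ranges: [-2.63, 2.63], [-0.94, 2.18], [0.31, 2.57], [-1.31, 4.45], [0, 2.66], [-2.55, 2.55]. Speed limits (rad/s): [2.57, 2.57, 3.14, 3.14, 3.14, 3.14].

### API

Orientations are given as a rotation vector (axis times angle).
In Python, from plant import ctrl gives the robot as it stands. The module is installed in compiled form; this text tells all that it offers.
- The arm moves only by the tool servo_tool, never from a script. Its argument "series" is a list of rows, each an object with "translation": the shift along the tool's x, y, z scaled (see below), a list of three; "twist": the turn about the tool's z scaled (see below). A call has exactly 10 rows; each row shifts and turns the commanded pose from where the row before left it, along the tool's axes as they then stand; what a row does not reach is not made up. The controller multiplies each number of a shift by 20 mm and each number of a turn by 5 degrees. A row lasts 1/8 s, in which the tool goes at most 62.5 mm and 10.7 degrees, less where a joint would pass 70% of its speed; a pose out of reach is approached as far as the arm can. A call with a number of a shift or a turn outside -1 to 1 is refused whole. A call with a gripper value outside its range is refused whole. "fingers" is the opening, from -1 (shut) to 1 (fully open), set as the call begins (left out, the last holds). The fingers move at their own pace and stop on an object; "force" is the grip in N (left out, the last holds). Time passes only in rows, so rows that do not move let the fingers close, or fill a call up. It gives the time, the measured TCP pose, the force and the opening at its end, in the units of the state.
- ctrl.sense(): the state, without advancing time (a new reading comes with each control period).
- ctrl.snapshot(name): name is "side" or "top" or "wrist"; returns the picture (480x640x3 uint8, red, green, blue); there is no depth.
- ctrl.camera_model(name): a dict with "camera_matrix" (3x3 intrinsics, pixels), "extrinsics" (4x4, takes a point from camera to world coordinates). Camera axes: x right, y up, looking along -z (the intrinsics and any distortion apply to the point x, -y, -z); pixel columns grow to the right and rows downward; lengths in m; the calibration is good to about 2 mm. The wrist camera is an equidistant fisheye: a pixel r from the principal point sees the ray r / f radians off the axis. A picture is of the moment at which its call begins: read the wrist's pose just before it. camera_model takes no time and is no camera call; for the wrist camera it gives the pose at the moment of the call.
- ctrl.sign_off(): hands the job in, once; it reports no verdict.
The state is a dict: "time_s": time; "qpos": joint angles; "qvel": joint speeds; "tau": joint torques, N m; "ee_pos": TCP position; "tcp_rot": TCP orientation; "contact_force": force on the tool from outside, world axes, zero at the start; "moment": the same for the moment, N m; "gripper_width": finger opening in m.
Only numpy, scipy, OpenCV 4.12 (cv2) and the standard library are available. Lean on these libraries where they do the work, as an engineer would, in place of code of your own. Each camera call takes 0.05 s, during which the arm holds its last target.

### The job

Lift the loose dust cover off the brake calliper bracket and set it down the right way up on the bench beside it. Then slide the new brake pad, the one with the thick lining, ears first into the two clip-lined slots of the bracket, lining upwards, and press it past the spring clips until it sits flat and fully home. Leave the worn pad and the other things on the bench where they are.

Things in the scene. Friction and masses are not known exactly. Their poses are not given: they have to be found in the camera images.
- bracket: Cast-iron brake calliper bracket bolted to a dark steel plate (104 x 214 x 10 mm) fixed on the bench. Origin: centre of the plate's underside, at bench level; z up, y along the line joining its two upright arms (inner faces 48 mm from centre, outer 75 mm, 44 mm wide in x, 58 mm high). Between the arms it is open on both long sides (x): tie bar and bolts below reach 31 mm, booted bosses at the ends 45 mm.
- bracket_seat (a point): Midway between the two slot floors, 34 mm above the bracket's origin, axes as the bracket: the pad's origin is here when home. Each arm has a slot open upwards and to the centre, lined with a bright steel clip: 19 mm wide in x, end wall 57 mm from centre, floor at this height. Its mouth flares out over the last 10 mm, to 28 mm wide and 60 mm from centre at 22 mm above this point.
- clip_left (a joint): Sprung leaf of the clip at the +y slot's end, in m: 0 at rest, grows as it is pushed outward, at most 0.005. At rest its nose bulges 3.5 mm into the slot, 8 to 9 mm above the slot floor, so the ears must be pressed down past it: about 10 to 18 N for both together, well over the pad's weight. It then springs back over the ear's top.
- clip_right (a joint): The same sprung leaf at the -y slot's end.
- new_pad: New brake pad, lying lining up. 6 mm steel back plate 48 mm wide (x), 92 mm long (y), with an ear 16 mm wide and 9.5 mm long at each end (111 mm over the ears); on it a dark lining 11 mm thick, also 48 mm wide over its middle 69 mm; about 0.25 kg. Origin: centre of the plate's underside, z up through the lining. Goes in either way round about z. Can be gripped across its width.
- worn_pad: Worn brake pad: same back plate and ears, but its lining is only 2.5 mm thick (8.5 mm in all). Origin and axes as for the new pad. One of the two pads lies in front of the bracket (nearer the robot), the other to its right.
- cover: Loose grey plastic dust cover resting on the bracket's arms, long sides along theirs: cap 56 x 162 mm (y) with a 9 mm skirt, 3 mm play; on top a grip rib 14 mm thick (x), 64 mm long (y), 12 to 36 mm above the origin. 0.09 kg. Origin: centre of the skirt's lower rim, z up; 49 mm above the bench on the bracket, 0 on the bench. The bench at x 0.40 to 0.56, y 0.38 to 0.47 is clear for it.
- screwdriver: Orange-handled screwdriver, 170 mm long, lying at the back of the bench, behind the bracket. Origin: centre of its underside.
- pliers: Orange-handled pliers, 159 mm long, lying at the back of the bench in front of the small chest of drawers. Origin: centre of their underside.
There are look-alikes about, which are no part of the job. What is shaped like the new_pad but purple is not meant.

How it is judged:
By the outcome, as a careful person would: the job done as asked, in the order asked, and still so for the second after the job is handed in, with the robot touching nothing.
It also fails if it takes over 61 s, if anything falls off the work surface, if the arm or the gripper's body presses on something with over 40 N, if the wrist force passes 120 N, or if a joint passes its speed limit or range.

## Working session

There is one attempt and no reset: what is moved stays moved. The work goes in short steps, Python scripts to look and compute and a tool call to move; the robot and the scene stay as the last step left them, time stands still between calls to the robot, and variables do not carry over. Pictures are saved under pics/ and viewed, and the job is handed in when it is done.

Besides the shell and the picture viewer there is one more tool, called after "Request:" as a command line: name --argument value ..., lists and objects as JSON in quotes. servo_tool: Moves the arm, as the interface text tells. Shifts and turns lie within -1 to 1; 1 stands for 20 mm of shift or 5 degrees of turn. Its arguments: {"type":"object","properties":{"series":{"type":"array"},"fingers":{"type":"number"},"force":{"type":"number"}},"required":["series"]}

```bash
mkdir -p pics; python3 - <<'E'
from plant import ctrl
import cv2
print(ctrl.sense())
for n in ["side","top","wrist"]:
    m=ctrl.camera_model(n); print(n,m)
    cv2.imwrite(f"pics/{n}0.png",ctrl.snapshot(n)[:,:,::-1])
E
```

```text
{'time_s': 0.0, 'qpos': array([ 1.15110938e+00,  2.64745368e-01,  1.60538665e+00, -3.54507150e-05,
        1.27369237e+00, -3.69214691e-02]), 'qvel': array([-0.00030364,  0.00169519, -0.00018632, -0.001268  , -0.00026629,
        0.00249846]), 'tau': array([-2.92838420e-03, -5.02117825e+01, -3.56864512e+01,  7.23713008e-02,
        2.97486945e-02, -1.77400470e-04]), 'ee_pos': array([0.2518368 , 0.62548685, 0.23738642]), 'tcp_rot': array([ 2.60242573,  1.75766403, -0.00294625]), 'contact_force': array([-0.44791593,  0.13573653,  0.4685558 ]), 'moment': array([0.02653705, 0.03001379, 0.00813116]), 'gripper_width': 0.08789403286361969}
side {'camera_matrix': array([[565.85702161,   0.        , 308.52318273],
       [  0.        , 565.85702161, 238.08226209],
       [  0.        ,   0.        ,   1.        ]]), 'extrinsics': array([[ 0.99988735, -0.01410694,  0.00512702,  0.56814146],
       [ 0.0127271 ,  0.61575493, -0.78783494, -0.59989804],
       [ 0.00795695,  0.78781144,  0.6158651 ,  0.6322582 ],
       [ 0.        ,  0.        ,  0.        ,  1.        ]])}
top {'camera_matrix':
[... 154 characters left out ...]
, 'extrinsics': array([[ 0.01419571,  0.99799252, -0.06172045,  0.4929455 ],
       [-0.99963776,  0.0155765 ,  0.0219483 ,  0.14196561],
       [ 0.02286563,  0.06138652,  0.99785212,  1.33728051],
       [ 0.        ,  0.        ,  0.        ,  1.        ]])}
wrist {'camera_matrix': array([[371.64829954,   0.        , 318.53173372],
       [  0.        , 371.64829954, 242.59504728],
       [  0.        ,   0.        ,   1.        ]]), 'extrinsics': array([[ 0.37470429, -0.89194407, -0.25304636,  0.18668632],
       [ 0.92714147,  0.35979321,  0.1046783 ,  0.65164143],
       [-0.00232283, -0.27383319,  0.9617744 ,  0.38221839],
       [ 0.        ,  0.        ,  0.        ,  1.        ]])}
```

View pics/side0.png

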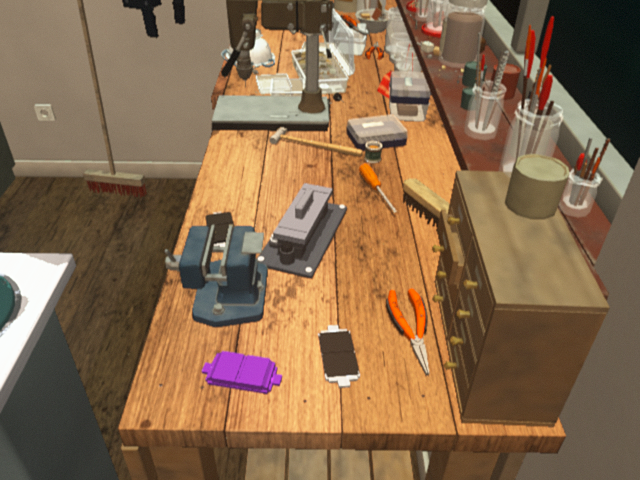

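View pics/top0.png

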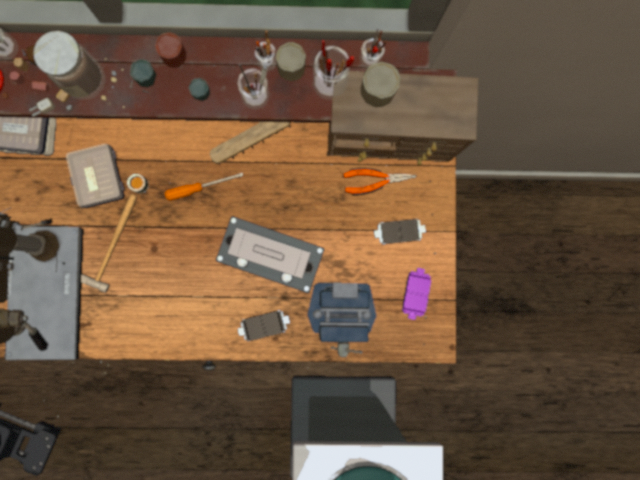

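View pics/wrist0.png

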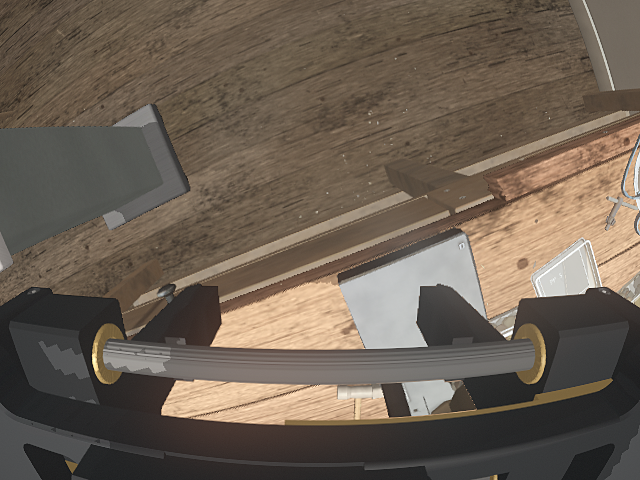

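The top view shows the bracket with its cover at (270,255), pads at (264,325) in front and (400,231) to the right, and a purple look-alike at (417,294). In the side view only the right pad is visible, at (338,355). The front one is behind the vise. I'll enlarge these.

```bash
python3 - <<'E'
import cv2,numpy as np
t=cv2.imread("pics/top0.png"); s=cv2.imread("pics/side0.png")
r=lambda a,k:cv2.resize(a,None,fx=k,fy=k,interpolation=cv2.INTER_CUBIC)
a=r(t[300:350,225:305],5); b=r(t[205:255,365:445],5); 
cv2.imwrite("pics/c1.png",np.vstack([np.hstack([a,b])]))
cv2.imwrite("pics/c2.png",r(s[315:395,295:395],6))
cv2.imwrite("pics/c3.png",r(t[205:305,205:335],6))
E
```

```text
(no output)
```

View pics/c1.png

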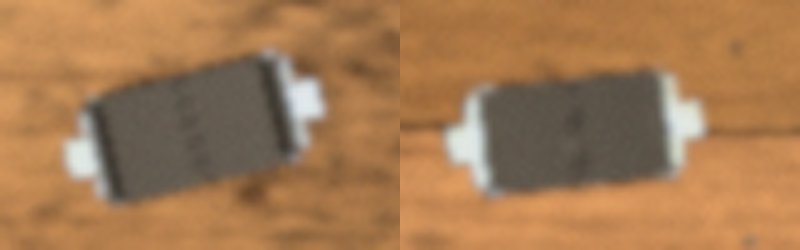

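View pics/c2.png

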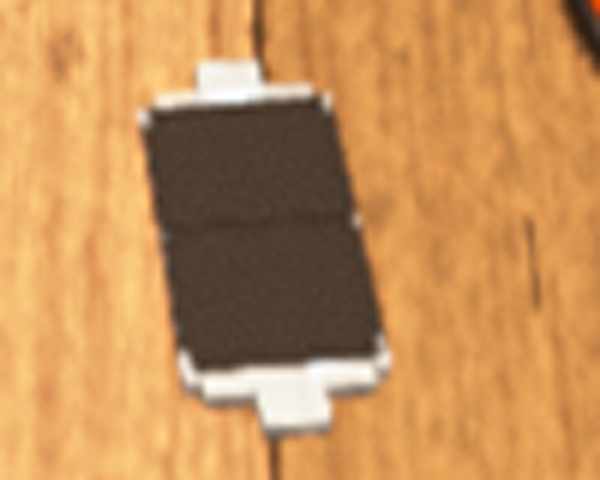

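View pics/c3.png

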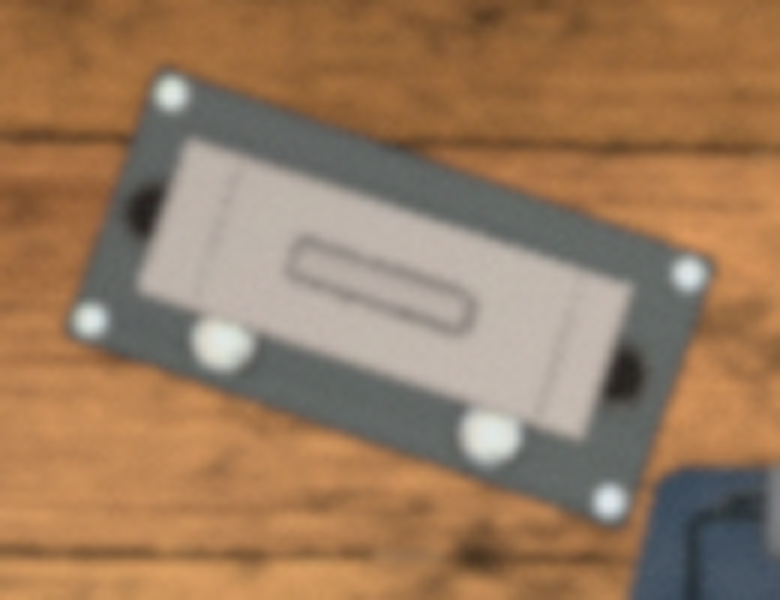

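```bash
cat > h.py <<'E'
import numpy as np, cv2
from plant import ctrl
def world(name,px,z,m=None):
    m=m or ctrl.camera_model(name); K=m["camera_matrix"];T=m["extrinsics"]
    out=[]
    for (u,v) in np.atleast_2d(px):
        a=(u-K[0,2])/K[0,0]; b=(v-K[1,2])/K[1,1]
        if name=="wrist":
            r=np.hypot(a,b); s=np.sin(r)/r if r>1e-9 else 1
            d=np.array([a*s,-b*s,-np.cos(r)])
        else: d=np.array([a,-b,-1])
        d=T[:3,:3]@d; o=T[:3,3]
        out.append((o+d*(z-o[2])/d[2])[:2])
    return np.array(out)
def proj(name,P,m=None):
    m=m or ctrl.camera_model(name); K=m["camera_matrix"];T=m["extrinsics"]
    P=np.atleast_2d(P); c=(P-T[:3,3])@T[:3,:3]; x,y,z=c[:,0],-c[:,1],-c[:,2]
    if name=="wrist":
        rho=np.hypot(x,y); th=np.arctan2(rho,z); k=th/np.maximum(rho,1e-9); a,b=x*k,y*k
    else: a,b=x/z,y/z
    return np.c_[a*K[0,0]+K[0,2], b*K[1,1]+K[1,2]]
E
python3 - <<'E'
from h import *
def f(px,o,k): return (np.array(px)+.5)/k-.5+np.array(o)
def show(n,px,z):
    w=world("top",px,z); print(n,w.round(4).tolist(),"mean",w.mean(0).round(4)); return w
c=(205,205)
w=show("plate",f([(160,68),(715,262),(622,525),(70,335)],c,6),.010)
e=w[1]-w[0]; print(np.linalg.norm(e),np.linalg.norm(w[3]-w[0]),np.degrees(np.arctan2(e[1],e[0])))
e=w[2]-w[3];print(np.degrees(np.arctan2(e[1],e[0])))
w=show("cap",f([(190,140),(633,287),(583,440),(138,290)],c,6),.061)
for e in (w[1]-w[0],w[2]-w[3]): print(np.linalg.norm(e),np.degrees(np.arctan2(e[1],e[0])))
print(np.linalg.norm(w[3]-w[0]))
show("rib",f([(381,286)],c,6),.085)
w=show("newears",f([(66,159),(324,100)],(225,300),5),.006);e=w[1]-w[0];print(np.linalg.norm(e),np.degrees(np.arctan2(e[1],e[0])))
w=show("rightears",f([(46,144),(306,118)],(365,205),5),.006);e=w[1]-w[0];print(np.linalg.norm(e),np.degrees(np.arctan2(e[1],e[0])))
E
```

```text
plate [[0.6343, 0.3004], [0.5677, 0.1002], [0.4731, 0.1322], [0.538, 0.3302]] mean [0.5533 0.2157]
0.21098068022373456 0.10082449711869441 -108.41086119910746
-108.14395381780709
cap [[0.6041, 0.2834], [0.5558, 0.13], [0.5028, 0.1464], [0.5521, 0.3001]] mean [0.5537 0.215 ]
0.1608924493830176 -107.50114606137242
0.16142144283638596 -107.77712489179578
0.05462886547255633
rib [[0.5536, 0.2153]] mean [0.5536 0.2153]
newears [[0.3873, 0.2813], [0.4137, 0.1716]] mean [0.4005 0.2264]
0.1128202778230918 -76.43015402646243
rightears [[0.6018, -0.008], [0.615, -0.1211]] mean [ 0.6084 -0.0646]
0.1138886873420956 -83.37134179251741
```

```bash
cat >> h.py <<'E'
from scipy.spatial.transform import Rotation as Ro
def pose():
    s=ctrl.sense(); R=Ro.from_rotvec(s["tcp_rot"]).as_matrix()
    return s,np.array(s["ee_pos"]),np.degrees(np.arctan2(R[1,0],R[0,0])),R
def plan(x,y,z,yaw,n,smooth=False):
    s,p,y0,R=pose(); print("t",s["time_s"],"tcp",p.round(4),"yaw",round(y0,2),"tilt",R[:,2].round(4))
    d=np.array([x,y,z])-p; dy=yaw-y0
    w=np.ones(n)/n
    if smooth: w=np.sin((np.arange(n)+.5)/n*np.pi)+.3; w/=w.sum()
    cy=y0
    for i in range(n):
        a=np.radians(cy); v=d*w[i]
        t=np.array([v[0]*np.cos(a)+v[1]*np.sin(a), v[0]*np.sin(a)-v[1]*np.cos(a), -v[2]])/.02
        tw=-dy*w[i]/5; print("%2d [%.2f,%.2f,%.2f] %.2f"%(i,*t,tw)); cy+=dy*w[i]
E
python3 -c "
from h import *
plan(.5535,.2155,.17,-18,30)"
```

```text
t 0.15 tcp [0.2519 0.6257 0.2377] yaw 68.07 tilt [-7.0e-04 -1.5e-03 -1.0e+00]
 0 [-0.45,0.72,0.11] 0.57
 1 [-0.41,0.74,0.11] 0.57
 2 [-0.37,0.76,0.11] 0.57
 3 [-0.33,0.78,0.11] 0.57
 4 [-0.29,0.80,0.11] 0.57
 5 [-0.25,0.81,0.11] 0.57
 6 [-0.21,0.82,0.11] 0.57
 7 [-0.17,0.83,0.11] 0.57
 8 [-0.13,0.84,0.11] 0.57
 9 [-0.09,0.84,0.11] 0.57
10 [-0.05,0.85,0.11] 0.57
11 [-0.00,0.85,0.11] 0.57
12 [0.04,0.85,0.11] 0.57
13 [0.08,0.84,0.11] 0.57
14 [0.12,0.84,0.11] 0.57
15 [0.17,0.83,0.11] 0.57
16 [0.21,0.82,0.11] 0.57
17 [0.25,0.81,0.11] 0.57
18 [0.29,0.80,0.11] 0.57
19 [0.33,0.78,0.11] 0.57
20 [0.37,0.76,0.11] 0.57
21 [0.40,0.75,0.11] 0.57
22 [0.44,0.72,0.11] 0.57
23 [0.48,0.70,0.11] 0.57
24 [0.51,0.68,0.11] 0.57
25 [0.55,0.65,0.11] 0.57
26 [0.58,0.62,0.11] 0.57
27 [0.61,0.59,0.11] 0.57
28 [0.64,0.56,0.11] 0.57
29 [0.66,0.53,0.11] 0.57
```

Request:
servo_tool --series '[{"translation": [-0.45,0.72,0.11],"twist": 0.57},{"translation": [-0.41,0.74,0.11],"twist": 0.57},{"translation": [-0.37,0.76,0.11],"twist": 0.57},{"translation": [-0.33,0.78,0.11],"twist": 0.57},{"translation": [-0.29,0.8,0.11],"twist": 0.57},{"translation": [-0.25,0.81,0.11],"twist": 0.57},{"translation": [-0.21,0.82,0.11],"twist": 0.57},{"translation": [-0.17,0.83,0.11],"twist": 0.57},{"translation": [-0.13,0.84,0.11],"twist": 0.57},{"translation": [-0.09,0.84,0.11],"twist": 0.57}]' --fingers 1

```text
time_s: 1.4
ee_pos: [0.3535, 0.4889, 0.2166]
tcp_rot: [-2.958, -1.058, -0.0]
contact_force: [0.5, 0.5, 0.6]
gripper_width: 0.0885
```

Request:
servo_tool --series '[{"translation": [-0.05,0.85,0.11],"twist": 0.57},{"translation": [0,0.85,0.11],"twist": 0.57},{"translation": [0.04,0.85,0.11],"twist": 0.57},{"translation": [0.08,0.84,0.11],"twist": 0.57},{"translation": [0.12,0.84,0.11],"twist": 0.57},{"translation": [0.17,0.83,0.11],"twist": 0.57},{"translation": [0.21,0.82,0.11],"twist": 0.57},{"translation": [0.25,0.81,0.11],"twist": 0.57},{"translation": [0.29,0.8,0.11],"twist": 0.57},{"translation": [0.33,0.78,0.11],"twist": 0.57}]'

```text
time_s: 2.65
ee_pos: [0.4548, 0.3527, 0.1946]
tcp_rot: [-3.127, -0.298, -0.0]
contact_force: [1.1, -1.0, -0.8]
gripper_width: 0.0879
```

Request:
servo_tool --series '[{"translation": [0.37,0.76,0.11],"twist": 0.57},{"translation": [0.4,0.75,0.11],"twist": 0.57},{"translation": [0.44,0.72,0.11],"twist": 0.57},{"translation": [0.48,0.7,0.11],"twist": 0.57},{"translation": [0.51,0.68,0.11],"twist": 0.57},{"translation": [0.55,0.65,0.11],"twist": 0.57},{"translation": [0.58,0.62,0.11],"twist": 0.57},{"translation": [0.61,0.59,0.11],"twist": 0.57},{"translation": [0.64,0.56,0.11],"twist": 0.57},{"translation": [0.66,0.53,0.11],"twist": 0.57}]'

```text
time_s: 3.9
ee_pos: [0.5565, 0.217, 0.1725]
tcp_rot: [3.104, -0.481, -0.0]
contact_force: [-0.3, 0.1, 0.1]
gripper_width: 0.088
```

```bash
python3 -c "
from h import *
plan(.5535,.2155,.0635,-18,10)
m=ctrl.camera_model('wrist'); im=ctrl.snapshot('wrist')[:,:,::-1]; np.save('w1.npy',m,allow_pickle=True)
cv2.imwrite('pics/w1.png',im)"
```

```text
t 3.9 tcp [0.5565 0.217  0.1725] yaw -17.62 tilt [-0. -0. -1.]
 0 [-0.01,0.01,0.55] 0.01
 1 [-0.01,0.01,0.55] 0.01
 2 [-0.01,0.01,0.55] 0.01
 3 [-0.01,0.01,0.55] 0.01
 4 [-0.01,0.01,0.55] 0.01
 5 [-0.01,0.01,0.55] 0.01
 6 [-0.01,0.01,0.55] 0.01
 7 [-0.01,0.01,0.55] 0.01
 8 [-0.01,0.01,0.55] 0.01
 9 [-0.01,0.01,0.55] 0.01
```

View pics/w1.png

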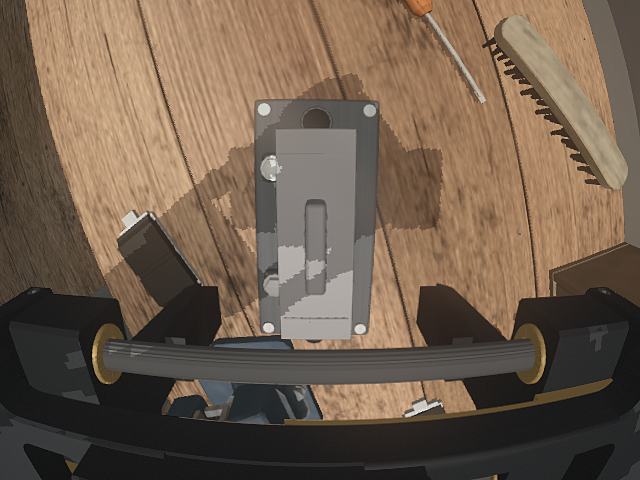

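```bash
python3 -c "
from h import *
im=cv2.imread('pics/w1.png')
a=cv2.resize(im[190:320,100:230],None,fx=4.4,fy=4.4,interpolation=cv2.INTER_CUBIC)
cv2.imwrite('pics/c4.png',a)
b=cv2.resize(im[90:350,240:390],None,fx=2.3,fy=2.3,interpolation=cv2.INTER_CUBIC)
cv2.imwrite('pics/c5.png',b)"
```

```text
(no output)
```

View pics/c4.png

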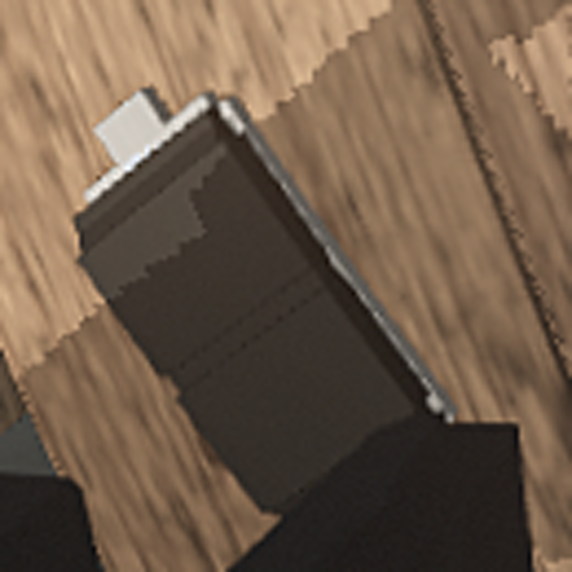

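View pics/c5.png

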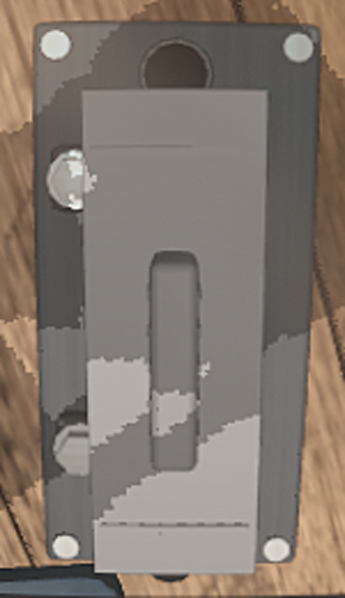

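The enlarged crop at (155,250) shows a tall lining face, with thick chamfered ends, on the pad in front of the bracket, so that is the new one. The right pad, at side (338,355), shows almost no lining height and is the worn one. The purple piece is excluded. Next I'll check the bracket pose against the wrist view.

```bash
python3 -c "
from h import *
m=np.load('w1.npy',allow_pickle=True).item()
w=world('wrist',[(264,109.5),(370,110.5),(360.5,328.5),(268.5,328)],.013,m);print(w.round(4),w.mean(0))
for e in (w[0]-w[3],w[1]-w[2]): print(np.linalg.norm(e),np.degrees(np.arctan2(e[1],e[0]))-90)
w=world('wrist',[(276.5,129.5),(356,129.5),(350.5,338.5),(281.5,338)],.061,m);print(w.round(4),w.mean(0))
for e in (w[0]-w[3],w[1]-w[2]): print(np.linalg.norm(e),np.degrees(np.arctan2(e[1],e[0]))-90)
w=world('wrist',[(306,203),(326,203),(325.5,292),(307,292)],.085,m);print(w.mean(0))
"
```

```text
[[0.5435 0.3211]
 [0.625  0.2942]
 [0.5635 0.1096]
 [0.4817 0.1361]] [0.55342505 0.21525562]
0.19501427749027478 -18.465434906129815
0.19448908892846434 -18.422751798780652
[[0.5527 0.2991]
 [0.6043 0.2826]
 [0.5558 0.1307]
 [0.5036 0.1478]] [0.55411253 0.2150517 ]
0.1590705665995023 -17.980070845109424
0.15940377007788611 -17.737300237340676
[0.55487919 0.21677574]
```

Request:
servo_tool --series '[{"translation": [-0.03,0.03,0.7],"twist": 0.05},{"translation": [-0.03,0.03,0.7],"twist": 0},{"translation": [-0.03,0.03,0.7],"twist": 0},{"translation": [0,0.03,0.7],"twist": 0},{"translation": [0,0,0.7],"twist": 0},{"translation": [0,0,0.7],"twist": 0},{"translation": [0,0,0.6],"twist": 0},{"translation": [0,0,0.4],"twist": 0},{"translation": [0,0,0.25],"twist": 0},{"translation": [0,0,0],"twist": 0}]'

```text
time_s: 5.2
ee_pos: [0.5533, 0.2161, 0.0635]
tcp_rot: [3.104, -0.483, -0.0]
contact_force: [-0.3, -0.3, 0.5]
gripper_width: 0.0882
```

Request:
servo_tool --series '[{"translation": [0,0,0],"twist": 0},{"translation": [0,0,0],"twist": 0},{"translation": [0,0,0],"twist": 0},{"translation": [0,0,0],"twist": 0},{"translation": [0,0,0],"twist": 0},{"translation": [0,0,0],"twist": 0},{"translation": [0,0,-0.1],"twist": 0},{"translation": [0,0,-0.2],"twist": 0},{"translation": [0,0,-0.3],"twist": 0},{"translation": [0,0,-0.3],"twist": 0}]' --fingers -1 --force 20

```text
time_s: 6.45
ee_pos: [0.5534, 0.2161, 0.0821]
tcp_rot: [-3.104, 0.483, -0.0]
contact_force: [0.1, 0.0, -1.1]
gripper_width: 0.0141
```

```bash
python3 -c "
from h import *
print(ctrl.sense())
plan(.48,.425,.15,90,24)
cv2.imwrite('pics/s2.png',ctrl.snapshot('side')[100:400,150:450,::-1].repeat(2,0).repeat(2,1))"
```

```text
{'time_s': 6.45, 'qpos': array([3.30417069e-01, 2.56164279e-01, 1.92283955e+00, 1.13622920e-05,
       9.62563575e-01, 6.39039009e-01]), 'qvel': array([-0.00287538, -0.06123601, -0.03097114, -0.00202053,  0.08697989,
       -0.00151875]), 'tau': array([ 4.54705096e-04, -4.48502684e+01, -3.08978426e+01,  5.71583735e-02,
       -1.14553110e-01, -1.71371285e-04]), 'ee_pos': array([0.55341132, 0.21614236, 0.0821448 ]), 'tcp_rot': array([-3.10424186e+00,  4.82867571e-01, -2.82629424e-05]), 'contact_force': array([ 0.09853106,  0.00895101, -1.10519707]), 'moment': array([-0.06949504,  0.08866178, -0.02354998]), 'gripper_width': 0.014054116360276078}
t 6.45 tcp [0.5534 0.2161 0.0821] yaw -17.68 tilt [ 0.  0. -1.]
 0 [-0.28,-0.37,-0.14] -0.90
 1 [-0.25,-0.39,-0.14] -0.90
 2 [-0.22,-0.41,-0.14] -0.90
 3 [-0.18,-0.42,-0.14] -0.90
 4 [-0.15,-0.44,-0.14] -0.90
 5 [-0.12,-0.45,-0.14] -0.90
 6 [-0.08,-0.45,-0.14] -0.90
 7 [-0.05,-0.46,-0.14] -0.90
 8 [-0.01,-0.46,-0.14] -0.90
 9 [0.03,-0.46,-0.14] -0.90
10 [0.06,-0.46,-0.14] -0.90
11 [0.10,-0.45,-0.14] -0.90
12 [0.13,-0.44,-0.14] -0.90
13 [0.17,-0.43,-0.14] -0.90
14 [0.20,-0.42,-0.14] -0.90
15 [0.23,-0.40,-0.14] -0.90
16 [0.26,-0.38,-0.14] -0.90
17 [0.29,-0.36,-0.14] -0.90
18 [0.32,-0.33,-0.14] -0.90
19 [0.34,-0.31,-0.14] -0.90
20 [0.37,-0.28,-0.14] -0.90
21 [0.39,-0.25,-0.14] -0.90
22 [0.41,-0.22,-0.14] -0.90
23 [0.42,-0.19,-0.14] -0.90
```

View pics/s2.png

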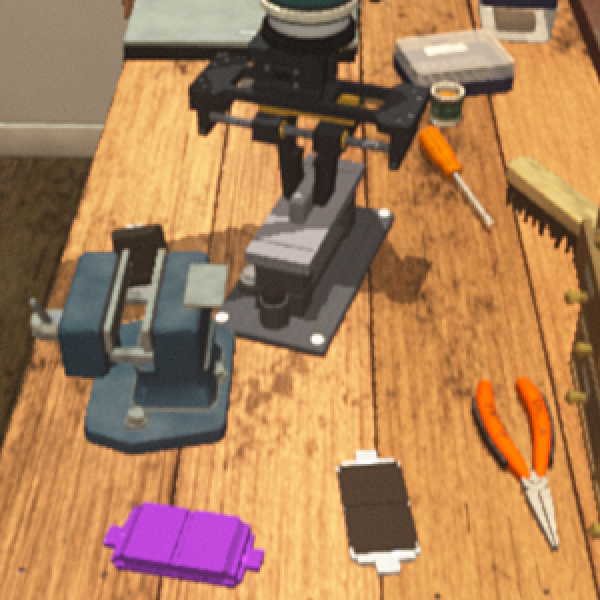

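Request:
servo_tool --series '[{"translation": [0,0,-1],"twist": 0},{"translation": [0,0,-1],"twist": 0},{"translation": [-0.28,-0.37,-0.5],"twist": -0.9},{"translation": [-0.25,-0.39,0],"twist": -0.9},{"translation": [-0.22,-0.41,0],"twist": -0.9},{"translation": [-0.18,-0.42,0],"twist": -0.9},{"translation": [-0.15,-0.44,0],"twist": -0.9},{"translation": [-0.12,-0.45,0],"twist": -0.9},{"translation": [-0.08,-0.45,0],"twist": -0.9},{"translation": [-0.05,-0.46,0],"twist": -0.9}]'

```text
time_s: 7.75
ee_pos: [0.5293, 0.2865, 0.1336]
tcp_rot: [-3.1, -0.504, -0.003]
contact_force: [-1.1, -0.7, -0.4]
gripper_width: 0.0138
```

Request:
servo_tool --series '[{"translation": [-0.01,-0.46,0],"twist": -0.9},{"translation": [0.03,-0.46,0],"twist": -0.9},{"translation": [0.06,-0.46,0],"twist": -0.9},{"translation": [0.1,-0.45,0],"twist": -0.9},{"translation": [0.13,-0.44,0],"twist": -0.9},{"translation": [0.17,-0.43,0],"twist": -0.9},{"translation": [0.2,-0.42,0],"twist": -0.9},{"translation": [0.23,-0.4,0],"twist": -0.9},{"translation": [0.26,-0.38,0],"twist": -0.9},{"translation": [0.29,-0.36,0],"twist": -0.9}]'

```text
time_s: 9.0
ee_pos: [0.4982, 0.3735, 0.1336]
tcp_rot: [-2.672, -1.652, -0.003]
contact_force: [-0.1, 0.7, -0.3]
gripper_width: 0.0138
```

Request:
servo_tool --series '[{"translation": [0.32,-0.33,0],"twist": -0.9},{"translation": [0.34,-0.31,0],"twist": -0.9},{"translation": [0.37,-0.28,0],"twist": -0.9},{"translation": [0.39,-0.25,0],"twist": -0.9},{"translation": [0.41,-0.22,0],"twist": -0.9},{"translation": [0.42,-0.19,0],"twist": -0.9},{"translation": [0,0,0.8],"twist": 0},{"translation": [0,0,0.8],"twist": 0},{"translation": [0,0,0.8],"twist": 0},{"translation": [0,0,0.8],"twist": 0}]'

```text
time_s: 10.25
ee_pos: [0.4787, 0.4244, 0.0659]
tcp_rot: [-2.216, -2.227, 0.002]
contact_force: [0.8, 0.4, -1.0]
gripper_width: 0.0137
```

```bash
python3 -c "
from h import *
plan(.48,.425,.0145,90,7)
m=ctrl.camera_model('top')
cv2.imwrite('pics/t3.png',cv2.resize(ctrl.snapshot('top')[150:370,60:350,::-1],None,fx=2.7,fy=2.7))"
```

```text
t 10.25 tcp [0.4787 0.4244 0.0659] yaw 90.27 tilt [-0.0011 -0.001  -1.    ]
 0 [0.00,0.01,0.37] 0.01
 1 [0.00,0.01,0.37] 0.01
 2 [0.00,0.01,0.37] 0.01
 3 [0.00,0.01,0.37] 0.01
 4 [0.00,0.01,0.37] 0.01
 5 [0.00,0.01,0.37] 0.01
 6 [0.00,0.01,0.37] 0.01
```

View pics/t3.png

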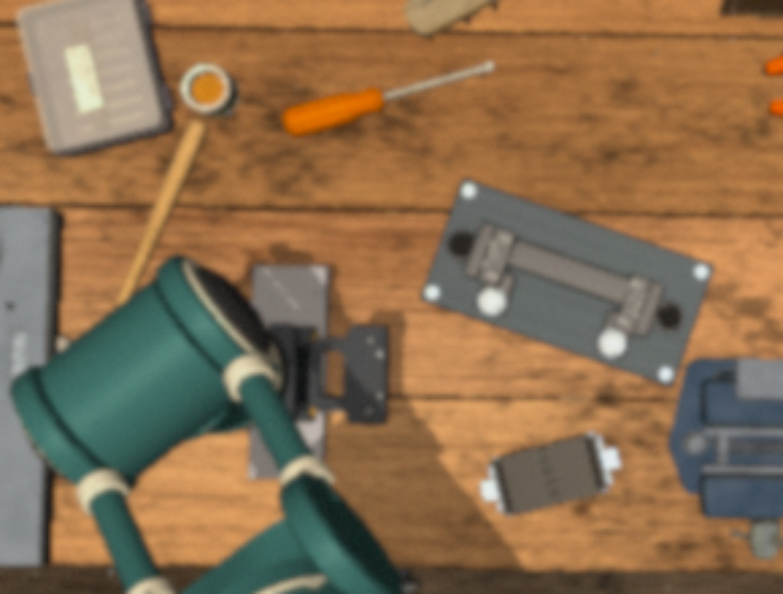

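The top view shows the cover over clear bench, centred near crop (290,370), the bracket uncovered, and the new pad at (550,475). Lowering the cover now.

Request:
servo_tool --series '[{"translation": [0,0,0.6],"twist": 0},{"translation": [0,0,0.6],"twist": 0},{"translation": [0,0,0.5],"twist": 0},{"translation": [0,0,0.4],"twist": 0},{"translation": [0,0,0.3],"twist": 0},{"translation": [0,0,0.13],"twist": 0},{"translation": [0,0,0],"twist": 0},{"translation": [0,0,0],"twist": 0},{"translation": [0,0,0],"twist": 0},{"translation": [0,0,0],"twist": 0}]'

```text
time_s: 11.55
ee_pos: [0.4791, 0.4252, 0.0188]
tcp_rot: [2.215, 2.228, 0.0]
contact_force: [-3.4, -2.4, 7.7]
gripper_width: 0.0141
```

```bash
python3 -c "
from h import *
s=pose();print(s[1:3],s[0]['contact_force'],s[0]['gripper_width'])"
```

```text
(array([0.47905719, 0.42519227, 0.01876254]), np.float64(90.32126725870353)) [-3.4225156  -2.38431881  7.65349007] 0.014107706188311708
```

```bash
python3 -c "
from h import *
im=ctrl.snapshot('side')[:,:,::-1]
cv2.imwrite('pics/s4.png',cv2.resize(im[120:280,200:420],None,fx=3.6,fy=3.6,interpolation=cv2.INTER_CUBIC))
cv2.imwrite('pics/w4.png',ctrl.snapshot('wrist')[:,:,::-1])"
```

```text
(no output)
```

View pics/s4.png

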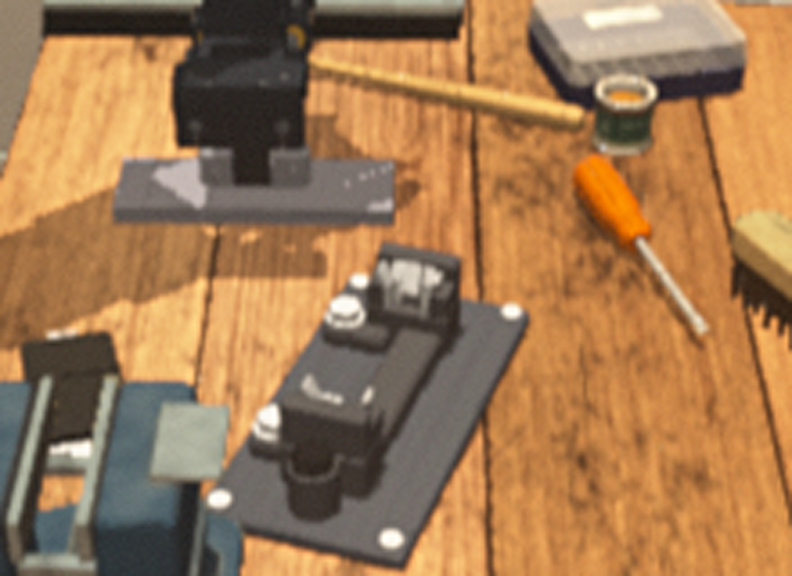

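View pics/w4.png

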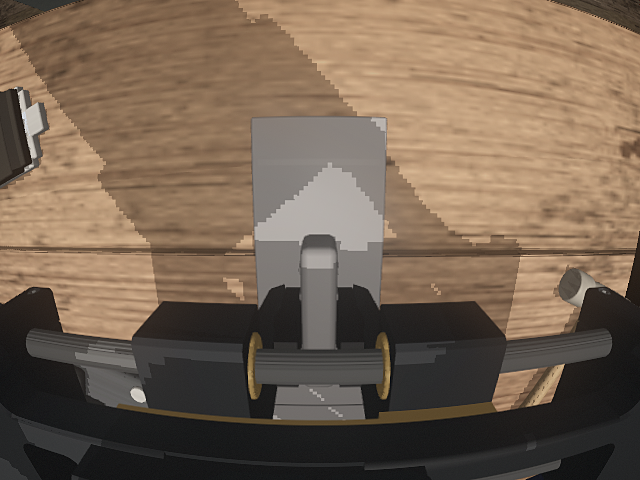

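The cover is down and looks level, upright on clear bench. 7.7 N of contact confirms it touches. Releasing and lifting.

Request:
servo_tool --series '[{"translation": [0,0,0],"twist": 0},{"translation": [0,0,0],"twist": 0},{"translation": [0,0,0],"twist": 0},{"translation": [0,0,-0.2],"twist": 0},{"translation": [0,0,-0.5],"twist": 0},{"translation": [0,0,-0.8],"twist": 0},{"translation": [0,0,-1],"twist": 0},{"translation": [0,0,-1],"twist": 0},{"translation": [0,0,-1],"twist": 0},{"translation": [0,0,-0.5],"twist": 0}]' --fingers -0.1

```text
time_s: 12.9
ee_pos: [0.4798, 0.4258, 0.1197]
tcp_rot: [2.215, 2.227, 0.005]
contact_force: [0.2, -0.1, 0.3]
gripper_width: 0.0393
```

```bash
python3 -c "
from h import *
plan(.4005,.2264,.12,13.6,20)
cv2.imwrite('pics/w5.png',ctrl.snapshot('wrist')[:,:,::-1])"
```

```text
t 12.9 tcp [0.4798 0.4258 0.1197] yaw 90.32 tilt [ 0.0024  0.0019 -1.    ]
 0 [-0.50,-0.20,-0.00] 0.77
 1 [-0.51,-0.17,-0.00] 0.77
 2 [-0.52,-0.13,-0.00] 0.77
 3 [-0.53,-0.10,-0.00] 0.77
 4 [-0.53,-0.06,-0.00] 0.77
 5 [-0.54,-0.03,-0.00] 0.77
 6 [-0.54,0.01,-0.00] 0.77
 7 [-0.53,0.05,-0.00] 0.77
 8 [-0.53,0.08,-0.00] 0.77
 9 [-0.52,0.12,-0.00] 0.77
10 [-0.51,0.15,-0.00] 0.77
11 [-0.50,0.19,-0.00] 0.77
12 [-0.49,0.22,-0.00] 0.77
13 [-0.47,0.25,-0.00] 0.77
14 [-0.46,0.28,-0.00] 0.77
15 [-0.44,0.31,-0.00] 0.77
16 [-0.41,0.34,-0.00] 0.77
17 [-0.39,0.37,-0.00] 0.77
18 [-0.37,0.39,-0.00] 0.77
19 [-0.34,0.42,-0.00] 0.77
```

View pics/w5.png

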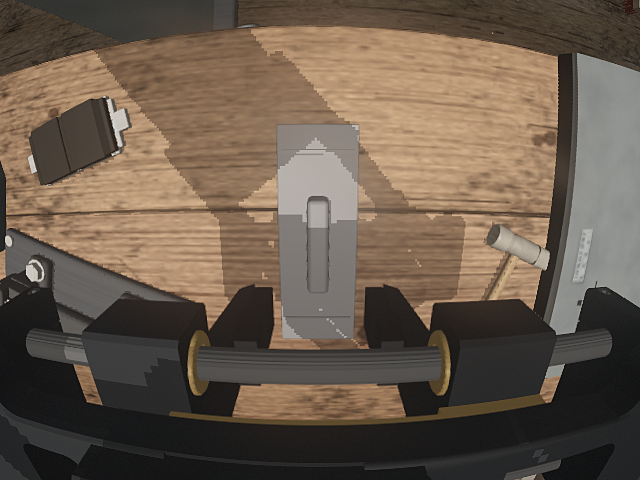

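The cover stands free, flat and the right way up. On to the new pad.

Request:
servo_tool --series '[{"translation": [-0.5,-0.2,0],"twist": 0.77},{"translation": [-0.51,-0.17,0],"twist": 0.77},{"translation": [-0.52,-0.13,0],"twist": 0.77},{"translation": [-0.53,-0.1,0],"twist": 0.77},{"translation": [-0.53,-0.06,0],"twist": 0.77},{"translation": [-0.54,-0.03,0],"twist": 0.77},{"translation": [-0.54,0.01,0],"twist": 0.77},{"translation": [-0.53,0.05,0],"twist": 0.77},{"translation": [-0.53,0.08,0],"twist": 0.77},{"translation": [-0.52,0.12,0],"twist": 0.77}]' --fingers 1

```text
time_s: 14.2
ee_pos: [0.4388, 0.3247, 0.1165]
tcp_rot: [2.827, 1.37, -0.002]
contact_force: [0.3, -0.5, -0.3]
gripper_width: 0.0882
```

Request:
servo_tool --series '[{"translation": [-0.51,0.15,0],"twist": 0.77},{"translation": [-0.5,0.19,0],"twist": 0.77},{"translation": [-0.49,0.22,0],"twist": 0.77},{"translation": [-0.47,0.25,0],"twist": 0.77},{"translation": [-0.46,0.28,0],"twist": 0.77},{"translation": [-0.44,0.31,0],"twist": 0.77},{"translation": [-0.41,0.34,0],"twist": 0.77},{"translation": [-0.39,0.37,0],"twist": 0.77},{"translation": [-0.37,0.39,0],"twist": 0.77},{"translation": [-0.34,0.42,0],"twist": 0.77}]'

```text
time_s: 15.45
ee_pos: [0.3989, 0.2252, 0.1167]
tcp_rot: [3.12, 0.361, -0.002]
contact_force: [-0.0, 0.0, -0.9]
gripper_width: 0.0878
```

```bash
python3 -c "
from h import *
plan(.4005,.2264,.002,13.6,10)
m=ctrl.camera_model('wrist'); np.save('w6.npy',m,allow_pickle=True)
cv2.imwrite('pics/w6.png',ctrl.snapshot('wrist')[:,:,::-1])"
```

```text
t 15.45 tcp [0.3989 0.2252 0.1167] yaw 13.19 tilt [-1.e-03 -5.e-04 -1.e+00]
 0 [0.01,-0.00,0.57] -0.01
 1 [0.01,-0.00,0.57] -0.01
 2 [0.01,-0.00,0.57] -0.01
 3 [0.01,-0.00,0.57] -0.01
 4 [0.01,-0.00,0.57] -0.01
 5 [0.01,-0.00,0.57] -0.01
 6 [0.01,-0.00,0.57] -0.01
 7 [0.01,-0.00,0.57] -0.01
 8 [0.01,-0.00,0.57] -0.01
 9 [0.01,-0.00,0.57] -0.01
```

View pics/w6.png

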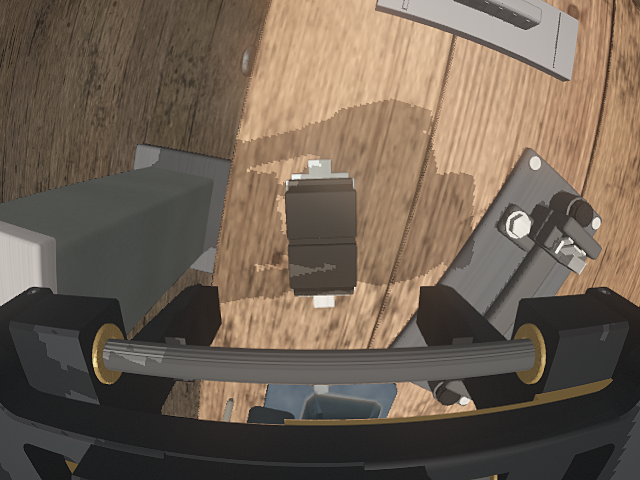

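The new pad lies under the tool at (321,237), with its far ear at (319,166) and near ear at (324,300). I'll crop it for precise edges.

```bash
python3 -c "
from h import *
im=cv2.imread('pics/w6.png')
cv2.imwrite('pics/c6.png',cv2.resize(im[150:315,265:380],None,fx=3.6,fy=3.6,interpolation=cv2.INTER_CUBIC))"
```

```text
(no output)
```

View pics/c6.png

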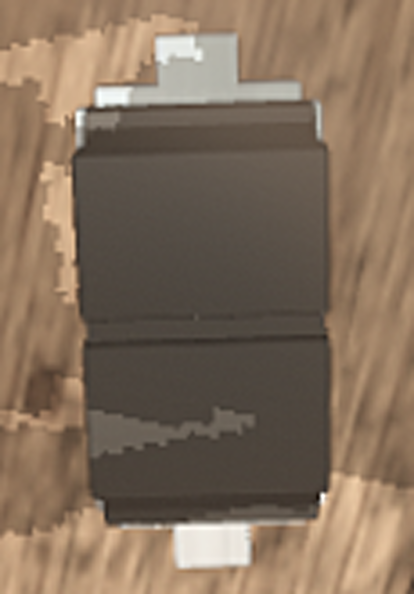

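```bash
python3 -c "
from h import *
m=np.load('w6.npy',allow_pickle=True).item()
f=lambda p:(np.array(p)+.5)/3.6-.5+np.array([265,150])
def ang(e): return np.linalg.norm(e),np.degrees(np.arctan2(e[1],e[0]))-90
w=world('wrist',f([(155,36),(237,35),(252,566),(178,569)]),.006,m);print(w.mean(0),ang(w[:2].mean(0)-w[2:].mean(0)))
w=world('wrist',f([(75,155),(329,148),(321,494),(90,497)]),.017,m);print(w.mean(0),ang(w[:2].mean(0)-w[2:].mean(0)),ang(w[0]-w[1]))
"
```

```text
[0.40060767 0.22672551] (np.float64(0.11016506836144137), np.float64(15.226716991619227))
[0.400056   0.22680223] (np.float64(0.06826334352510656), np.float64(13.796762047070246)) (np.float64(0.046854747877849066), np.float64(-255.24243496453664))
```

Request:
servo_tool --series '[{"translation": [0.05,-0.03,0.8],"twist": -0.13},{"translation": [0.04,-0.02,0.8],"twist": -0.13},{"translation": [0,0,0.8],"twist": 0},{"translation": [0,0,0.8],"twist": 0},{"translation": [0,0,0.8],"twist": 0},{"translation": [0,0,0.7],"twist": 0},{"translation": [0,0,0.5],"twist": 0},{"translation": [0,0,0.35],"twist": 0},{"translation": [0,0,0.17],"twist": 0},{"translation": [0,0,0],"twist": 0}]'

```text
time_s: 16.75
ee_pos: [0.4011, 0.2272, 0.0028]
tcp_rot: [-3.116, -0.4, -0.0]
contact_force: [-0.7, -1.0, -0.1]
gripper_width: 0.0879
```

```bash
python3 -c "
from h import *
s=pose();print(s[1:3],s[0]['contact_force'],s[0]['gripper_width'])"
```

```text
(array([0.40110982, 0.22724953, 0.00276972]), np.float64(14.616120893221199)) [-0.72048838 -0.97170603 -0.1281233 ] 0.08789764185716478
```

Request:
servo_tool --series '[{"translation": [0,0,0],"twist": 0},{"translation": [0,0,0],"twist": 0},{"translation": [0,0,0],"twist": 0},{"translation": [0,0,0],"twist": 0},{"translation": [0,0,0],"twist": 0},{"translation": [0,0,-0.3],"twist": 0},{"translation": [0,0,-0.7],"twist": 0},{"translation": [0,0,-1],"twist": 0},{"translation": [0,0,-1],"twist": 0},{"translation": [0,0,-1],"twist": 0}]' --fingers -1 --force 50

```text
time_s: 18.0
ee_pos: [0.401, 0.2272, 0.0841]
tcp_rot: [-3.116, -0.4, -0.001]
contact_force: [0.5, -0.0, -2.8]
gripper_width: 0.0476
```

```bash
python3 -c "
from h import *
s=pose();print(s[0]['contact_force'],s[0]['gripper_width'])
plan(.5534,.2154,.12,-18.3,10)
cv2.imwrite('pics/w7.png',ctrl.snapshot('wrist')[:,:,::-1])"
```

```text
[ 0.4727378  -0.02172844 -2.78097214] 0.047578751566804446
t 18.0 tcp [0.401  0.2272 0.0841] yaw 14.62 tilt [ 5.e-04  3.e-04 -1.e+00]
 0 [0.72,0.25,-0.18] 0.66
 1 [0.74,0.21,-0.18] 0.66
 2 [0.75,0.16,-0.18] 0.66
 3 [0.75,0.12,-0.18] 0.66
 4 [0.76,0.08,-0.18] 0.66
 5 [0.76,0.03,-0.18] 0.66
 6 [0.76,-0.01,-0.18] 0.66
 7 [0.76,-0.05,-0.18] 0.66
 8 [0.76,-0.10,-0.18] 0.66
 9 [0.75,-0.14,-0.18] 0.66
```

View pics/w7.png

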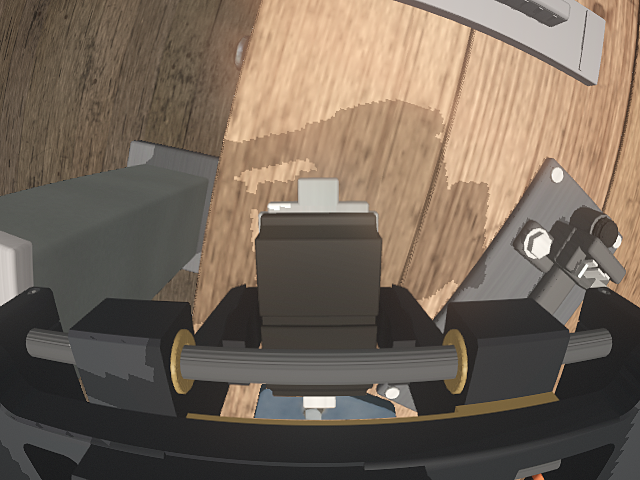

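Request:
servo_tool --series '[{"translation": [0.72,0.25,-0.5],"twist": 0.66},{"translation": [0.74,0.21,-0.5],"twist": 0.66},{"translation": [0.75,0.16,-0.5],"twist": 0.66},{"translation": [0.75,0.12,-0.3],"twist": 0.66},{"translation": [0.76,0.08,0],"twist": 0.66},{"translation": [0.76,0.03,0],"twist": 0.66},{"translation": [0.76,-0.01,0],"twist": 0.66},{"translation": [0.76,-0.05,0],"twist": 0.66},{"translation": [0.76,-0.1,0],"twist": 0.66},{"translation": [0.75,-0.14,0],"twist": 0.66}]'

```text
time_s: 19.3
ee_pos: [0.5534, 0.2153, 0.1186]
tcp_rot: [3.101, -0.505, -0.0]
contact_force: [-0.1, 0.4, -2.2]
gripper_width: 0.0479
```

```bash
python3 -c "
from h import *
s=pose();print(s[0]['contact_force'],s[0]['gripper_width'])
plan(.5534,.2154,.12,-18.3,1)
m=ctrl.camera_model('wrist'); im=ctrl.snapshot('wrist')[:,:,::-1]; np.save('w8.npy',m,allow_pickle=True)
t=ctrl.snapshot('top')[:,:,::-1]
cv2.imwrite('pics/w8.png',im)
cv2.imwrite('pics/c8.png',cv2.resize(im[70:430,200:440],None,fx=1.66,fy=1.66,interpolation=cv2.INTER_CUBIC))
"
```

```text
[-0.08220106  0.3651591  -2.21504542] 0.047850165845693224
t 19.3 tcp [0.5534 0.2153 0.1186] yaw -18.49 tilt [-3.e-04 -1.e-04 -1.e+00]
 0 [-0.00,-0.00,-0.07] -0.04
```

View pics/w8.png

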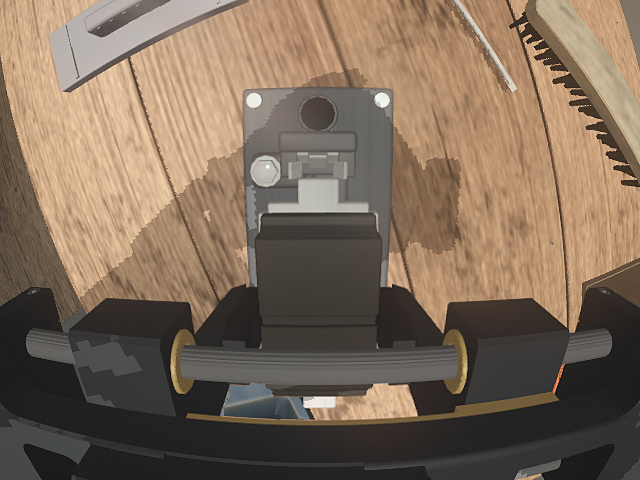

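View pics/c8.png

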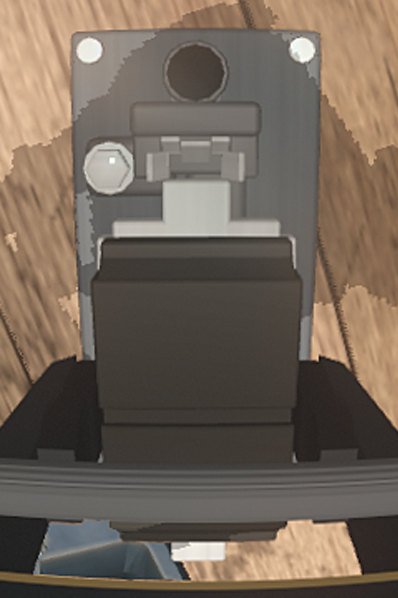

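```bash
python3 -c "
from h import *
m=np.load('w8.npy',allow_pickle=True).item()
f=lambda p:(np.array(p)+.5)/1.66667-.5+np.array([200,70])
f=lambda p:(np.array(p)+.5)/1.66-.5+np.array([200,70])
s,p,y,R=pose()
def loc(px,z):
    w=world('wrist',f(px),z,m); q=(np.c_[w,np.full(len(w),z)]-p)@R; return q[:,:2]*1000,w
for z in (.1218,.1205,.123):
    q,w=loc([(165,181),(228,181),(223,559),(173,559)],z);print(z,q.round(1).tolist(),q.mean(0).round(2)); a=q[:2].mean(0);b=q[2:].mean(0);print(a,b,np.linalg.norm(a-b),'skew',np.degrees(np.arctan2((b-a)[0],(b-a)[1])))
q,w=loc([(89,50),(302,49)],.013);print(q,q.mean(0))
q,w=loc([(133,104),(260,104)],.058);print('arm outer edge',q,w)
q,w=loc([(147,153),(245,153)],.056);print('clip',q,w)
"
```

```text
0.1218 [[-8.2, -54.5], [6.3, -54.5], [6.6, 54.3], [-8.2, 54.3]] [-0.86 -0.1 ]
[ -0.92910484 -54.512572  ] [-0.78438167 54.31624764] 108.82891586071094 skew 0.07619325163916733
0.1205 [[-8.2, -54.4], [6.4, -54.4], [6.7, 55.5], [-8.2, 55.4]] [-0.86  0.54]
[ -0.9319463  -54.37356957] [-0.78589366 55.45499078] 109.82865746530314 skew 0.07619325163916228
0.123 [[-8.1, -54.7], [6.2, -54.6], [6.5, 53.3], [-8.1, 53.2]] [-0.85 -0.69]
[ -0.92648194 -54.64088193] [-0.78298599 53.26510012] 107.9060774564721 skew 0.07619325163919177
[[-44.25509069 -97.27398549]
 [ 41.35769514 -97.42674978]] [ -1.44869778 -97.35036763]
arm outer edge [[-21.90418346 -73.63375656]
 [ 19.89379708 -73.52598808]] [[0.55704536 0.29212141]
 [0.59666556 0.27880509]]
clip [[-17.61788407 -57.06040376]
 [ 15.18284652 -56.97357254]] [[0.55587454 0.27504343]
 [0.58696555 0.26459139]]
```

The pad is centred in the jaws with 0.1° of skew, and the bracket features line up within about 0.6 mm. Descending into the mouths.

Request:
servo_tool --series '[{"translation": [0,0,0.6],"twist": -0.02},{"translation": [0,0,0.7],"twist": 0},{"translation": [0,0,0.6],"twist": 0},{"translation": [0,0,0.4],"twist": 0},{"translation": [0,0,0.3],"twist": 0},{"translation": [0,0,0.2],"twist": 0},{"translation": [0,0,0.2],"twist": 0},{"translation": [0,0,0.15],"twist": 0},{"translation": [0,0,0],"twist": 0},{"translation": [0,0,0],"twist": 0}]'

```text
time_s: 20.65
ee_pos: [0.5534, 0.2155, 0.0559]
tcp_rot: [-3.102, 0.499, -0.001]
contact_force: [0.1, -0.0, -2.6]
gripper_width: 0.0474
```

```bash
python3 -c "
from h import *
s,p,y,R=pose();print(p,y,s['contact_force'],s['moment'],s['gripper_width'])
im=ctrl.snapshot('wrist')[:,:,::-1]
cv2.imwrite('pics/w9.png',cv2.resize(im[70:430,200:440],None,fx=1.66,fy=1.66,interpolation=cv2.INTER_CUBIC))
"
```

```text
[0.55339225 0.21548096 0.05590929] -18.285182047656658 [ 0.14862291 -0.03239209 -2.58269767] [-0.04903842  0.06902079 -0.02619423] 0.04744185169795674
```

View pics/w9.png

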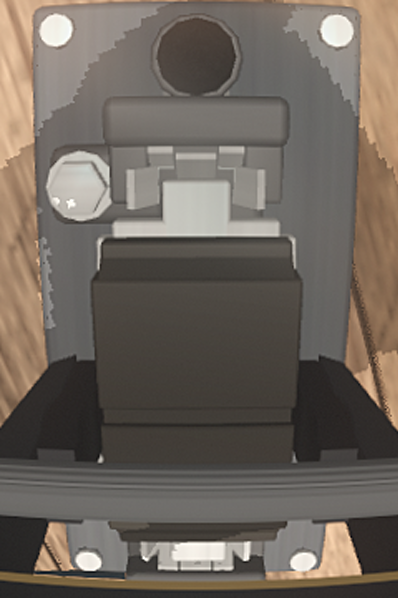

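Both ears sit centred in the flared mouths: the far ear's centre is at 196 and the clip's at 196.5. Force is only the pad's weight. Pressing home slowly.

Request:
servo_tool --series '[{"translation": [0,0,0.2],"twist": 0},{"translation": [0,0,0.15],"twist": 0},{"translation": [0,0,0.1],"twist": 0},{"translation": [0,0,0.1],"twist": 0},{"translation": [0,0,0.1],"twist": 0},{"translation": [0,0,0.1],"twist": 0},{"translation": [0,0,0.1],"twist": 0},{"translation": [0,0,0.1],"twist": 0},{"translation": [0,0,0],"twist": 0},{"translation": [0,0,0],"twist": 0}]' --force 58

```text
time_s: 21.95
ee_pos: [0.5536, 0.2154, 0.0368]
tcp_rot: [-3.102, 0.499, -0.001]
contact_force: [0.3, -1.3, 2.6]
gripper_width: 0.0475
```

```bash
python3 -c "
from h import *
s,p,y,R=pose();print(p,y,R[:,2],s['contact_force'],s['moment'],s['gripper_width'])
im=ctrl.snapshot('wrist')[:,:,::-1]
cv2.imwrite('pics/w10.png',cv2.resize(im[70:430,200:440],None,fx=1.66,fy=1.66,interpolation=cv2.INTER_CUBIC))
im=ctrl.snapshot('side')[:,:,::-1]
cv2.imwrite('pics/s10.png',cv2.resize(im[160:290,240:370],None,fx=4.6,fy=4.6,interpolation=cv2.INTER_CUBIC))
"
```

```text
[0.55363461 0.21540561 0.03682945] -18.277677488849836 [ 7.54207225e-04 -6.12619901e-06 -9.99999716e-01] [ 0.30788179 -1.34830823  2.59931773] [-0.15735484 -0.05822046  0.08894289] 0.04752266389629558
```

View pics/w10.png

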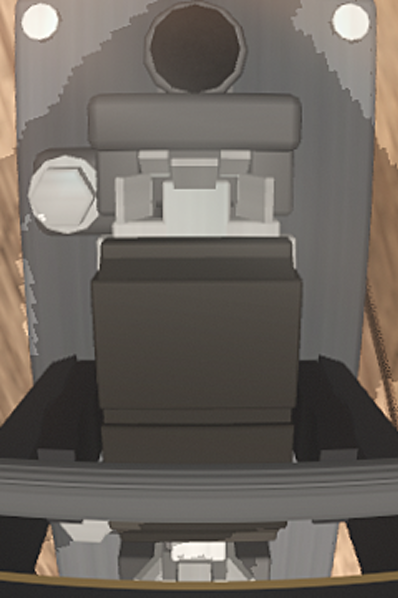

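View pics/s10.png

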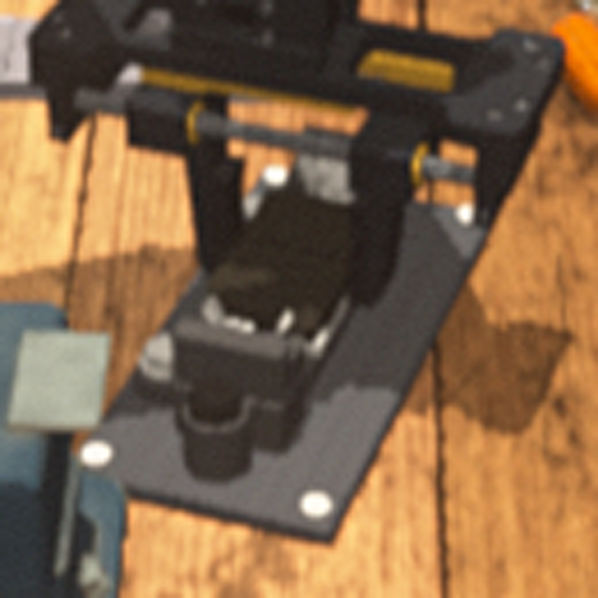

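The ears are down and the far leaf's nose shows over the ear end at crop (195,178). Pressing on a little to feel the floor.

Request:
servo_tool --series '[{"translation": [0,0,0.04],"twist": 0},{"translation": [0,0,0.04],"twist": 0},{"translation": [0,0,0.04],"twist": 0},{"translation": [0,0,0.04],"twist": 0},{"translation": [0,0,0],"twist": 0},{"translation": [0,0,0],"twist": 0},{"translation": [0,0,0],"twist": 0},{"translation": [0,0,0],"twist": 0},{"translation": [0,0,0],"twist": 0},{"translation": [0,0,0],"twist": 0}]'

```text
time_s: 23.3
ee_pos: [0.5537, 0.2154, 0.0367]
tcp_rot: [3.102, -0.499, 0.001]
contact_force: [-6.7, -4.3, 21.9]
gripper_width: 0.0471
```

The floor is felt: 22 N at TCP z 36.7 mm against 36.8 expected. I'll release, then press the lining with the closed fingertips as an independent height check (top should be at 51 mm).

Request:
servo_tool --series '[{"translation": [0,0,-0.1],"twist": 0},{"translation": [0,0,0],"twist": 0},{"translation": [0,0,0],"twist": 0},{"translation": [0,0,0],"twist": 0},{"translation": [0,0,-0.3],"twist": 0},{"translation": [0,0,-0.5],"twist": 0},{"translation": [0,0,-0.6],"twist": 0},{"translation": [0,0,-0.6],"twist": 0},{"translation": [0,0,-0.4],"twist": 0},{"translation": [0,0,0],"twist": 0}]' --fingers 0.4

```text
time_s: 24.55
ee_pos: [0.554, 0.2157, 0.0848]
tcp_rot: [-3.101, 0.499, -0.003]
contact_force: [0.2, -0.8, -0.6]
gripper_width: 0.0615
```

Request:
servo_tool --series '[{"translation": [0,0,0],"twist": 0},{"translation": [0,0,0],"twist": 0},{"translation": [0,0,0],"twist": 0},{"translation": [0,0,0],"twist": 0},{"translation": [0,0,0],"twist": 0},{"translation": [0,0,0],"twist": 0},{"translation": [0,0,0],"twist": 0},{"translation": [0,0,0],"twist": 0},{"translation": [0,0,0],"twist": 0},{"translation": [0,0,0],"twist": 0}]' --fingers -1 --force 10

```text
time_s: 25.8
ee_pos: [0.5532, 0.2154, 0.0835]
tcp_rot: [-3.102, 0.499, -0.0]
contact_force: [-0.2, 0.7, 0.7]
gripper_width: 0.0002
```

```bash
python3 -c "
from h import *
s,p,y,R=pose();print(p,y,R[:,2],s['contact_force'],s['gripper_width'])
m=ctrl.camera_model('wrist'); np.save('w11.npy',m,allow_pickle=True)
im=ctrl.snapshot('wrist')[:,:,::-1]
cv2.imwrite('pics/w11.png',cv2.resize(im[70:430,200:440],None,fx=1.66,fy=1.66,interpolation=cv2.INTER_CUBIC))
"
```

```text
[0.55321419 0.21544834 0.08352985] -18.281603960963775 [ 5.53654491e-05  2.19341139e-05 -9.99999998e-01] [-0.19317028  0.6658655   0.70152925] 0.00023844385173142383
```

View pics/w11.png

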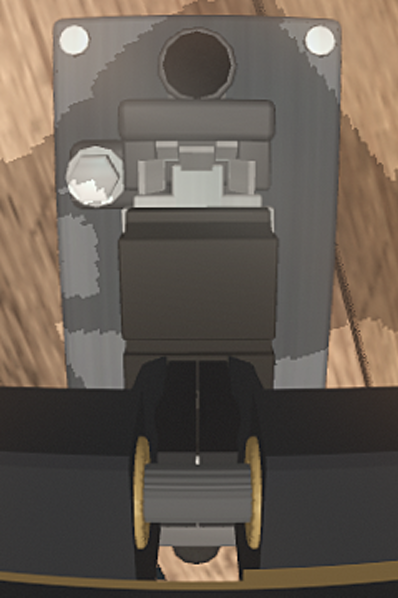

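Request:
servo_tool --series '[{"translation": [0,0,0.5],"twist": 0},{"translation": [0,0,0.5],"twist": 0},{"translation": [0,0,0.3],"twist": 0},{"translation": [0,0,0.15],"twist": 0},{"translation": [0,0,0.07],"twist": 0},{"translation": [0,0,0.05],"twist": 0},{"translation": [0,0,0.05],"twist": 0},{"translation": [0,0,0.05],"twist": 0},{"translation": [0,0,0.05],"twist": 0},{"translation": [0,0,0],"twist": 0}]'

```text
time_s: 27.1
ee_pos: [0.5536, 0.2156, 0.0514]
tcp_rot: [-3.102, 0.499, -0.001]
contact_force: [-5.1, -1.8, 11.8]
gripper_width: 0.0004
```

Lining top is felt at 51.4 mm (51 expected), so the pad is home at its centre. Retracting for a clear look at both ends.

Request:
servo_tool --series '[{"translation": [0,0,-0.3],"twist": 0},{"translation": [0,0,-0.7],"twist": 0},{"translation": [0,0,-1],"twist": 0},{"translation": [0,0,-1],"twist": 0},{"translation": [-0.8,0,-1],"twist": 0},{"translation": [-1,0,-1],"twist": 0},{"translation": [-1,0,-0.5],"twist": 0},{"translation": [-1,-0.5,0],"twist": 0},{"translation": [-1,-0.5,0],"twist": 0},{"translation": [-0.5,-0.5,0],"twist": 0}]'

```text
time_s: 28.35
ee_pos: [0.4608, 0.2778, 0.1594]
tcp_rot: [-3.102, 0.498, -0.0]
contact_force: [0.5, 0.7, 0.5]
gripper_width: 0.0005
```

```bash
python3 -c "
from h import *
s,p,y,R=pose();print(p,s['contact_force'])
for n in ('top','side','wrist'): cv2.imwrite('pics/%s12.png'%n,ctrl.snapshot(n)[:,:,::-1])
t=cv2.imread('pics/top12.png');sd=cv2.imread('pics/side12.png')
cv2.imwrite('pics/t12c.png',cv2.resize(t[205:305,205:335],None,fx=6,fy=6,interpolation=cv2.INTER_CUBIC))
cv2.imwrite('pics/s12c.png',cv2.resize(sd[170:280,250:360],None,fx=5.4,fy=5.4,interpolation=cv2.INTER_CUBIC))
"
```

```text
[0.46083593 0.27778166 0.15940783] [0.54066964 0.67061022 0.48039296]
```

View pics/t12c.png

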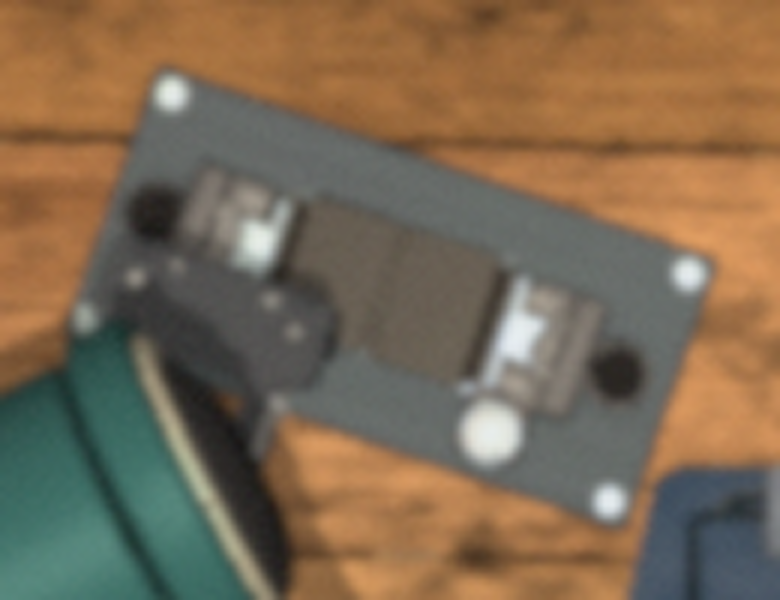

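View pics/s12c.png

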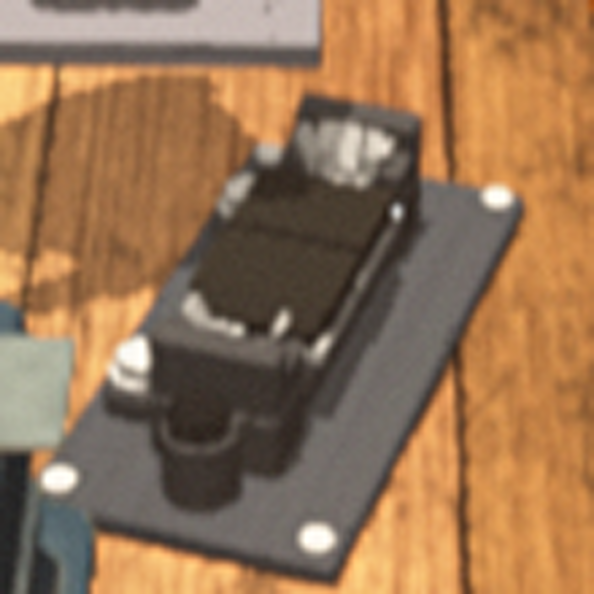

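View pics/wrist12.png

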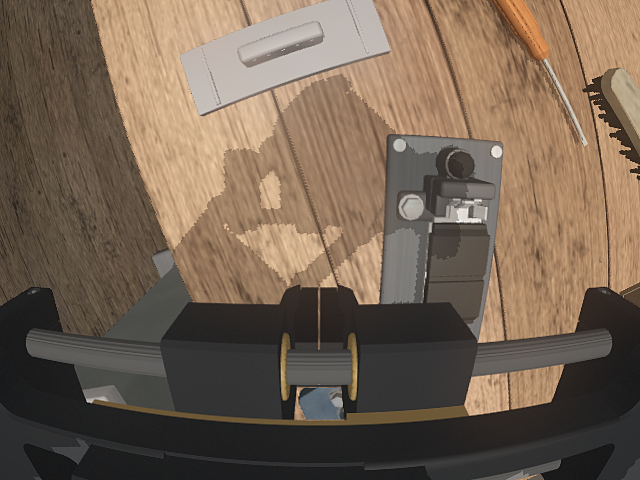

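View pics/top12.png

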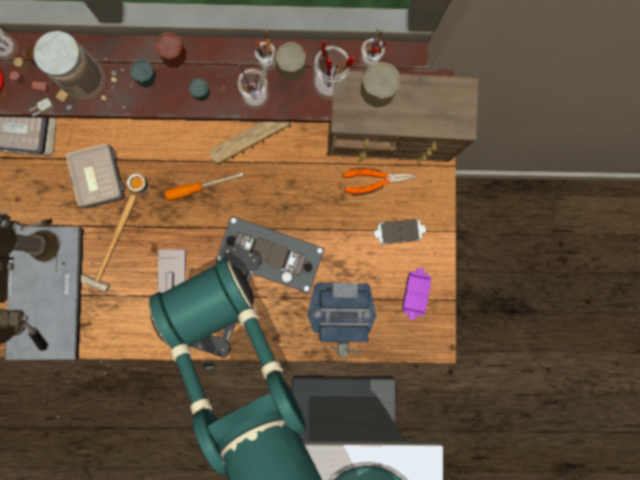

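Both views show the pad lying in the slots between the clips. The cover is on the bench, and the worn pad, purple part and tools are unmoved. The -y ear is partly hidden, so I'll use the spare time to press gently on each end of the lining and compare heights.

```bash
python3 -c "
from h import *
plan(.5623,.2421,.075,-18.3,10)
"
```

```text
t 28.5 tcp [0.4618 0.2777 0.1593] yaw -18.2 tilt [ 4.e-04 -1.e-04 -1.e+00]
 0 [0.53,0.01,0.42] 0.00
 1 [0.53,0.01,0.42] 0.00
 2 [0.53,0.01,0.42] 0.00
 3 [0.53,0.01,0.42] 0.00
 4 [0.53,0.01,0.42] 0.00
 5 [0.53,0.01,0.42] 0.00
 6 [0.53,0.01,0.42] 0.00
 7 [0.53,0.01,0.42] 0.00
 8 [0.53,0.01,0.42] 0.00
 9 [0.53,0.01,0.42] 0.00
```

Request:
servo_tool --series '[{"translation": [0.7,0.01,0.2],"twist": 0},{"translation": [0.8,0.01,0.3],"twist": 0},{"translation": [0.8,0.01,0.4],"twist": 0},{"translation": [0.8,0.01,0.5],"twist": 0},{"translation": [0.8,0.01,0.5],"twist": 0},{"translation": [0.7,0.01,0.6],"twist": 0},{"translation": [0.5,0.01,0.6],"twist": 0},{"translation": [0.2,0,0.6],"twist": 0},{"translation": [0,0,0.5],"twist": 0},{"translation": [0,0,0],"twist": 0}]'

```text
time_s: 29.75
ee_pos: [0.5609, 0.2424, 0.0738]
tcp_rot: [3.101, -0.498, -0.004]
contact_force: [-0.2, -0.0, -0.1]
gripper_width: 0.0005
```

Request:
servo_tool --series '[{"translation": [0,0,0.4],"twist": 0},{"translation": [0,0,0.3],"twist": 0},{"translation": [0,0,0.2],"twist": 0},{"translation": [0,0,0.12],"twist": 0},{"translation": [0,0,0.07],"twist": 0},{"translation": [0,0,0.06],"twist": 0},{"translation": [0,0,0.06],"twist": 0},{"translation": [0,0,0.06],"twist": 0},{"translation": [0,0,0],"twist": 0},{"translation": [0,0,0],"twist": 0}]'

```text
time_s: 31.0
ee_pos: [0.5624, 0.2427, 0.0514]
tcp_rot: [-3.102, 0.499, -0.001]
contact_force: [-2.7, -1.2, 9.2]
gripper_width: 0.0006
```

Request:
servo_tool --series '[{"translation": [0,0,-0.3],"twist": 0},{"translation": [0,0,-0.6],"twist": 0},{"translation": [0,0.5,-0.1],"twist": 0},{"translation": [0,0.9,0],"twist": 0},{"translation": [0,0.9,0],"twist": 0},{"translation": [0,0.5,0],"twist": 0},{"translation": [0,0,0.3],"twist": 0},{"translation": [0,0,0.2],"twist": 0},{"translation": [0,0,0],"twist": 0},{"translation": [0,0,0],"twist": 0}]'

```text
time_s: 32.25
ee_pos: [0.5447, 0.1898, 0.0596]
tcp_rot: [-3.102, 0.498, 0.0]
contact_force: [-0.7, 0.6, -0.9]
gripper_width: 0.0001
```

Request:
servo_tool --series '[{"translation": [0,0,0.15],"twist": 0},{"translation": [0,0,0.1],"twist": 0},{"translation": [0,0,0.1],"twist": 0},{"translation": [0,0,0.06],"twist": 0},{"translation": [0,0,0.06],"twist": 0},{"translation": [0,0,0.04],"twist": 0},{"translation": [0,0,0],"twist": 0},{"translation": [0,0,0],"twist": 0},{"translation": [0,0,0],"twist": 0},{"translation": [0,0,0],"twist": 0}]'

```text
time_s: 33.5
ee_pos: [0.5446, 0.1894, 0.0513]
tcp_rot: [3.102, -0.499, -0.0]
contact_force: [-5.6, -0.8, 11.9]
gripper_width: 0.0002
```

Both ends read 51.4 and 51.3 mm, the same as the middle: flat and home. Retracting clear.

Request:
servo_tool --series '[{"translation": [0,0,-0.3],"twist": 0},{"translation": [0,0,-0.7],"twist": 0},{"translation": [0,0,-1],"twist": 0},{"translation": [0,0,-1],"twist": 0},{"translation": [0,0,-1],"twist": 0},{"translation": [0,0,-1],"twist": 0},{"translation": [0,0,-0.7],"twist": 0},{"translation": [0,0,-0.3],"twist": 0},{"translation": [0,0,0],"twist": 0},{"translation": [0,0,0],"twist": 0}]'

```text
time_s: 34.75
ee_pos: [0.544, 0.1892, 0.1685]
tcp_rot: [3.101, -0.499, -0.002]
contact_force: [0.0, 0.5, 0.3]
gripper_width: 0.0007
```

```bash
python3 -c "
from h import *
s,p,y,R=pose();print(p,s['contact_force'],s['qvel'].round(3))
im=ctrl.snapshot('wrist')[:,:,::-1]
cv2.imwrite('pics/w13.png',im)
"
```

```text
[0.54399787 0.18922878 0.16854912] [0.01428303 0.46777927 0.33397286] [ 0.001  0.001  0.004  0.001 -0.001 -0.002]
```

View pics/w13.png

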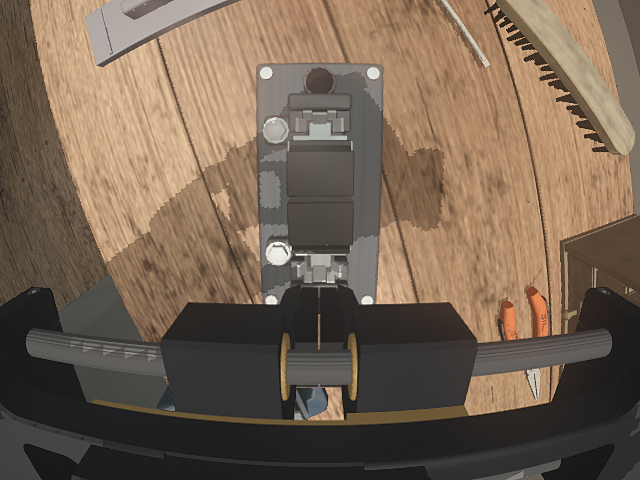

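The pad sits between both clips (320,130) and (320,262), with nothing touched and the arm at rest.

```bash
python3 -c "
from plant import ctrl
print(ctrl.sign_off())"
```

```text
the job is handed in; nothing more can be done
None
```

The job is done and handed in at about 35 s of the 61 s allowed. The dust cover is off and standing the right way up on the clear bench. The new pad is pressed into the bracket, lining up.

**Which pad:** I took the one in front of the bracket, because the enlarged wrist view showed its tall lining. The thin pad on the right and the purple look-alike were left alone.

**Pad checks:**
- **Floor contact:** pressing in the grip met the slot floor at 22 N, with the tool at 36.7 mm (36.8 mm expected).
- **Flatness:** pressing gently on the middle and both ends of the lining gave 51.4, 51.4 and 51.3 mm (51 mm expected), so it sits flat and home.
- **Clips:** the last wrist picture shows the pad between both clips. I saw the far leaf over its ear, but the near ear was always partly hidden, so that end rests on the height reading.

**One disagreement:** the cover touched the bench about 4 mm sooner than expected, probably because it slipped in the grip. The pictures after release show it flat and clear of everything.

The worn pad, purple part, screwdriver and pliers showed no movement. The largest force I read was 22 N, and the arm was clear and at rest when I handed in.

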